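# Lay a standing wax slab down and push it up to the saw fence

## Robot

A 6-joint arm with a two-finger parallel gripper is mounted at the origin on a cart in front of the work surface, level with it; the furniture and walls round the work are solid. World frame = base frame: x ahead of the robot, y to its left, z up, the work surface at z = 0. Lengths are in mm, angles in rad, forces in N, time in s.
With the tool pointing down it reaches from about 250 to 800 mm from the base axis. Payload 3.9 kg.
Tool frame: the origin (TCP) lies on the centre line of the jaws, within the pads' length; the fingertips stand 22 mm ahead of it and the grasp point (between the pads) lies 3 mm ahead of it; z points along the fingers, y is the line along which they close (so a half turn about z gives the same grasp; the last joint's range is limited). The gripper opens to 85 mm and grips with 20 to 120 N. Pads are 22 mm wide; open, the fingers measure 114 mm over their backs; the gripper's body (76 mm by 85 mm) begins 54 mm behind the grasp point. The pads swing forward as they close: fully open they stand 13 mm farther back than shut.
Start: joints at [-1.243, 0.26, -0.138, 1.173, 0, 1.571], TCP at [169.025, -497.037, 253.304] pointing down, gripper open.
Joint ranges: [-2.78, 2.78], [-0.83, 1.72], [-1.28, 1.37], [-1.9, 2.12], [-1.57, 1.48], [-3.14, 3.14]. Speed limits (rad/s): [2.57, 2.57, 3.14, 3.14, 3.14, 3.14].

## Interface

Orientations are given as a unit quaternion [w, x, y, z].
In Python, from workcell import status, cams, sign_off gives the robot as it stands. The module is installed in compiled form; this text tells all that it offers.
- The arm moves only by the tool drive_effector, called after "Call:" as a command line: name --argument value ..., lists and objects as JSON in quotes. Schema: {"type":"object","properties":{"segments":{"type":"array","items":{"type":"number"},"minItems":7,"maxItems":140},"clamp_n":{"type":"number"},"only":{"type":"string"},"quiet":{"type":"boolean"},"lines":{"type":"string"}},"required":["segments"],"additionalProperties":false}. segments is one flat list of numbers that holds 1 to 20 rows one after another, with no inner brackets; each row has 7 numbers: dx, dy, dz in fractions of the full range, 1 being 1000 mm, then a rotation vector rx, ry, rz in fractions of the full range, 1 being pi rad, then the opening from 0.0 (shut) to 1.0 (fully open); each row is the pose to reach, as a shift and turn from the pose commanded when the call began, along the tool's axes at that moment; what a row does not reach only later rows make up. A row lasts 1/12 s, in which the tool goes at most 41.7 mm and 0.125 rad, less where a joint would pass 70% of its speed; a pose out of reach is approached as far as the arm can. The fingers move at their own pace and stop on an object; clamp_n is the grip in N (left out, the last holds). Time passes only in rows, so rows that do not move let the fingers close. The tool returns the time, the measured TCP pose, the force, the opening and the grip force at its end. only (a regular expression) keeps the lines of the reply that match it, lines (a string "A,B") keeps lines A to B, and quiet returns only ok. Shift and turn numbers lie between -1 and 1, and a call with a number outside is refused. Input that does not fit is refused with a message, and nothing moves.
- status.sense(): the state, without advancing time (a new reading comes with each control period).
- cams.camera(name): name is "side" or "top" or "wrist"; returns a dict with "color" (420x560x3 uint8, red, green, blue), "camera_matrix" (3x3 intrinsics, pixels), "dist" ([k1, k2, p1, p2, k3] as OpenCV has them; the pictures are not rectified), "origin" and "rotation" of the camera in the world; the wrist camera has in their place "tool_from_camera" (4x4, takes a point from camera to tool coordinates, whose origin is the TCP and whose axes are the flange's). Camera axes: x right, y down, z forward; pixel columns grow to the right and rows downward; lengths in mm; the calibration is good to about 2 mm. A picture is of the moment at which its call begins: read the wrist's pose just before it. There is no depth.
- sign_off(): hands the job in; it is judged then, once.
The state is a dict: "t": time; "joints": joint angles; "joint_velocities": joint speeds; "joint_efforts": joint torques, N m; "tool_pos": TCP position; "ee_rot": TCP orientation; "wrist_force": force on the tool from outside, world axes, zero at the start; "ft_torque": the same for the moment, N m; "gripper_width": opening from 0.0 (shut) to 1.0 (fully open); "grasp_force": force on a finger pad.
Only numpy, scipy, OpenCV 4.12 (cv2) and the standard library are available. Lean on these libraries where they do the work, as an engineer would, in place of code of your own. Each camera call takes 0.05 s, during which the arm holds its last target. There are 200 camera calls.

## Task

Three carving-wax blocks stand on end on the sawing board. With a fingertip, push over the tallest and thinnest one so that it falls away from you, towards the fence, and lies on its broad face; then push it along the board until its end sits squarely against the fence. Do not pick it up, leave the other two blocks standing where they are, and do not disturb the punch and the tape roll beside the board.

Things in the scene. Friction and masses are not known exactly. Their poses are not given: they have to be found in the camera images.
- board: Pale wooden sawing board, 220 (own x, depth) x 300 (own y, width) mm, fixed to the desk, its top 18 mm above the desk. Along its far (+x) edge runs a darker wooden fence 25 mm thick, standing 22 mm above the board top. Origin: centre of its underside. Position and yaw vary (up to 0.2 rad).
- fence (a point): Middle of the foot of the fence's near face, level with the board top; axes as the board's: +x points into the fence (its face is x = 0), y along it (-150 to +150 mm, with a 3 mm saw slit at +126 mm), z up. The blocks stand 110 to 150 mm in front of it, in three places near y = -90, 0 and +90 mm; which block is where varies.
- slab: The tallest, thinnest block, green wax, the one to tip: 60 tall x 26 wide x 14 thick, about 40 g, loose. Own y: its length, up at the start; z: normal to the broad face, towards the robot at the start (up once it lies as wanted); x: width. Origin: centre of the broad face away from the robot, 30 mm from each end. Turned up to 0.15 rad about the vertical from the board's yaw.
- slab_mid (a point): Centre of the slab's volume: 30 mm above the board while it stands, 7 mm when it lies on its broad face. Axes as slab.
- slab_top (a point): Centre of the slab's small end face (26 x 14 mm) that is on top at the start; this end goes against the fence. Axes as slab.
- block_b: Green wax block standing on end, 52 mm tall, 32 mm wide, 20 mm thick, loose; stays. Origin: centre of the face away from the robot, 26 mm above the board. Own y points up.
- block_b_top (a point): Centre of the top face of that block.
- block_c: Blue wax block standing on end, 46 mm tall, 30 mm wide, 26 mm thick, loose; stays. Origin: centre of the face away from the robot, 23 mm above the board. Own y points up.
- block_c_top (a point): Centre of the top face of that block.
- punch: Black turned setting punch standing upright on the desk to the left (+y) of the board, 44 mm across, 92 mm tall, loose; stays. Origin: centre of its underside.
- tape: Roll of tape lying flat on the desk to the right (-y) of the board, 62 mm across, 18 mm high, loose; stays. Origin: centre of its underside.

How it is judged (in metres and radians):
On the way, in this order (a step that is already met when the one before it is completed fails the run):
1. the slab lies on its broad face on the board, fallen towards the fence (angle between slab's own z axis and vertical below 0.08 rad and z of slab_mid in the frame of fence between 0.003 and 0.011 m and y of slab_mid in the frame of fence between -0.14 and 0.14 m), for 0.2 s.
2. its end is squarely against the fence (all of step 1 and x of slab_top in the frame of fence above -0.004 m and angle between the y axis of slab and the x axis of fence, either way round below 0.1 rad), for 0.2 s.
At the end, for the whole second after the job is handed in: The slab lies at rest on its broad face on the board (within 0.08 rad), its former top end within 4 mm of the fence face and square to it within 0.1 rad; the other two blocks and the punch stand upright and, like the tape roll, are within 15 mm of where they were (all of step 2 and linear speed of slab below 0.01 m/s and angle between each of block_b, block_c's own y axis and vertical below 0.15 rad and distance of each of block_b_top, block_c_top, punch, tape from where it was at the start of the episode below 0.015 m and angle between punch's own z axis and vertical below 0.15 rad); the robot touches nothing.
It fails at once if the slab is lifted off the board (its centre more than 40 mm above the board top) (z of slab_mid in the frame of fence above 0.04 m).
It fails at once if the slab is carried or dragged more than 30 mm while still upright (angle between slab's own y axis and vertical below 0.2 rad and distance of slab_mid from where it was at the start of the episode above 0.03 m).
It fails at once if the lying slab is lifted: level, but its centre more than 18 mm above the board top (angle between slab's own z axis and vertical below 0.3 rad and z of slab_mid in the frame of fence above 0.018 m).
It fails at once if another block is knocked over or moved more than 15 mm (angle between any of block_b, block_c's own y axis and vertical above 0.3 rad or distance of any of block_b_top, block_c_top from where it was at the start of the episode above 0.015 m).
It fails at once if the punch is knocked over, or the punch or the tape roll moved more than 15 mm (angle between punch's own z axis and vertical above 0.3 rad or distance of any of punch, tape from where it was at the start of the episode above 0.015 m).
It also fails if it takes over 40 s, if anything falls off the work surface, if the arm or the gripper's body presses on something with over 40 N, if the wrist force passes 120 N, or if a joint passes its speed limit or range.

## Working session

There is one attempt and no reset: what is moved stays moved. The work goes in short steps, Python scripts to look and compute and a tool call to move; the robot and the scene stay as the last step left them, time stands still between calls to the robot, and variables do not carry over. Pictures are saved under pics/ and viewed, at most 10 in all, crops included, and the job is handed in when it is done.

```bash
mkdir -p pics; python3 - <<'E'
from workcell import status,cams
import cv2,numpy as np
s=status.sense();print(s)
for n in("top","side"):
    c=cams.camera(n);cv2.imwrite(f"pics/{n}0.png",c["color"][:,:,::-1])
    print(n,c["camera_matrix"],c["dist"],c["origin"],c["rotation"])
E
```

```text
{'t': 0.0, 'joints': array([-1.24300973e+00,  2.60660192e-01, -1.39396118e-01,  1.17268727e+00,
       -6.31968773e-07,  1.57079530e+00]), 'joint_velocities': array([ 9.54111073e-05,  1.14674350e-03,  4.18160992e-04,  5.67752667e-04,
       -5.82199903e-05, -1.40131947e-03]), 'joint_efforts': array([-8.48058480e-04, -4.05680287e+01,  2.53920811e+01,  1.86677120e-02,
       -5.78485219e-05,  6.65430591e-06]), 'tool_pos': array([ 168.8144788 , -496.43542519,  252.46711497]), 'ee_rot': array([-9.60527357e-04,  9.86598978e-01,  1.63160988e-01, -1.59168600e-04]), 'wrist_force': array([ 0.24691428, -0.66746246, -0.13333606]), 'ft_torque': array([-0.07436826,  0.00094747,  0.00164487]), 'grasp_force': 0.0, 'gripper_width': 1.0011089750524522}
top [[486.93313273   0.         276.47452014]
 [  0.         486.93313273 200.69771732]
 [  0.           0.           1.        ]] [-0.15497636  0.          0.          0.          0.        ] [ 387.9202648    75.29497589 1194.22196216] [-0.06657341  0.70658293 -0.70128979  0.06709074]
side [[443.34091571   0.         277.12978708]
 [  0.         443.34091571 198.34095509]
 [  0.           0.           1.        ]] [0.00160411 0.         0.         0.         0.        ] [176.85731533 686.43739098 497.16441021] [ 0.14452429 -0.24301724  0.826974   -0.48597258]
```

View pics/top0.png

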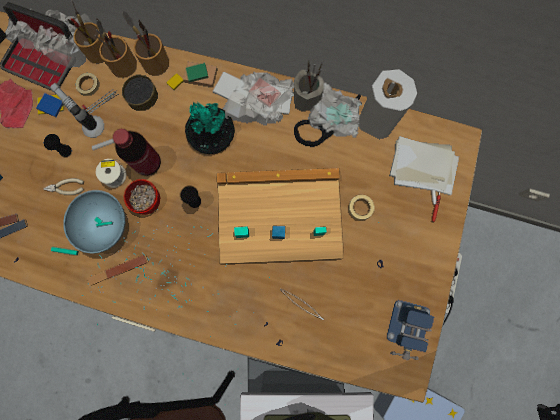

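View pics/side0.png

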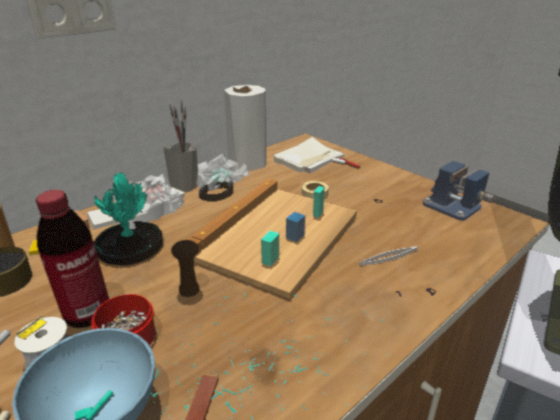

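The top view shows the slab at the right (320,231), the blue block in the middle (278,232), and the wider green block at the left (241,232). The punch is at (190,195), the tape at (361,207) and the fence along row ~177. The side view agrees: the slab is the tall one at (318,203).

```bash
cat >h.py <<'E'
import cv2,numpy as np
from workcell import status,cams
from scipy.spatial.transform import Rotation as R
def q2R(q): return R.from_quat(np.roll(q,-1)).as_matrix()
def pose(c,s=None):
    if c.get("origin") is not None: 
        r=np.array(c["rotation"]); return (q2R(r) if r.size==4 else r),np.array(c["origin"])
    T=np.array(c["tool_from_camera"]);A=q2R(s["ee_rot"])
    return A@T[:3,:3],A@T[:3,3]+s["tool_pos"]
def ray(c,px,z,s=None):
    p=cv2.undistortPoints(np.float64(px).reshape(-1,1,2),c["camera_matrix"],c["dist"]).reshape(-1,2)
    M,o=pose(c,s);d=np.c_[p,np.ones(len(p))]@M.T
    return o+d*((z-o[2])/d[:,2])[:,None]
def proj(c,P,s=None):
    M,o=pose(c,s);return cv2.projectPoints(np.float64(P).reshape(-1,3),cv2.Rodrigues(M.T)[0],-M.T@o,c["camera_matrix"],np.float64(c["dist"]))[0].reshape(-1,2)
E
python3 - <<'E'
from h import *
for n in("top","side"):
    c=cams.camera(n);h=cv2.cvtColor(c["color"],cv2.COLOR_RGB2HSV)
    for nm,lo,hi in(("green",(75,90,60),(95,255,255)),("blue",(96,90,50),(112,255,255))):
        m=cv2.inRange(h,lo,hi);N,l,st,ce=cv2.connectedComponentsWithStats(m)
        for i in range(1,N):
            if st[i,4]>25 and (220<ce[i][0]<345 and 180<ce[i][1]<270): print(n,nm,st[i],ce[i], ray(c,[ce[i]],60)[0].round(1))
    if n=="top":
        k=[(219,187),(340,183),(343,258),(220,263)]
        print(ray(c,k,18).round(1)); print(ray(c,[(219,172),(340,169),(219,187),(340,183)],40).round(1))
        cv2.imwrite("pics/topcrop.png",cv2.resize(c["color"][155:275,205:375,::-1],None,fx=4.7,fy=4.7,interpolation=cv2.INTER_CUBIC))
E
```

```text
top green [234 227  14  11 133] [240.68421053 231.41353383] [531.2 158.7  60. ]
top green [314 227  13   9  92] [319.5        230.69565217] [534.3 -26.3  60. ]
top blue [272 226  13  12 145] [278.26896552 231.34482759] [532.1  70.5  60. ]
[[646.8 218.   18. ]
 [659.3 -82.2  18. ]
 [473.5 -86.6  18. ]
 [459.3 210.3  18. ]]
[[679.5 216.5  40. ]
 [689.4 -79.9  40. ]
 [641.9 215.3  40. ]
 [654.2 -79.3  40. ]]
side green [314 186  10  31 229] [318.04366812 200.37554585] [530.5 -10.8  60. ]
side green [262 231  17  34 439] [269.43052392 247.13439636] [523.2 176.4  60. ]
side blue [288 213  16  10 104] [295.25961538 217.38461538] [535.6  70.1  60. ]
```

View pics/topcrop.png

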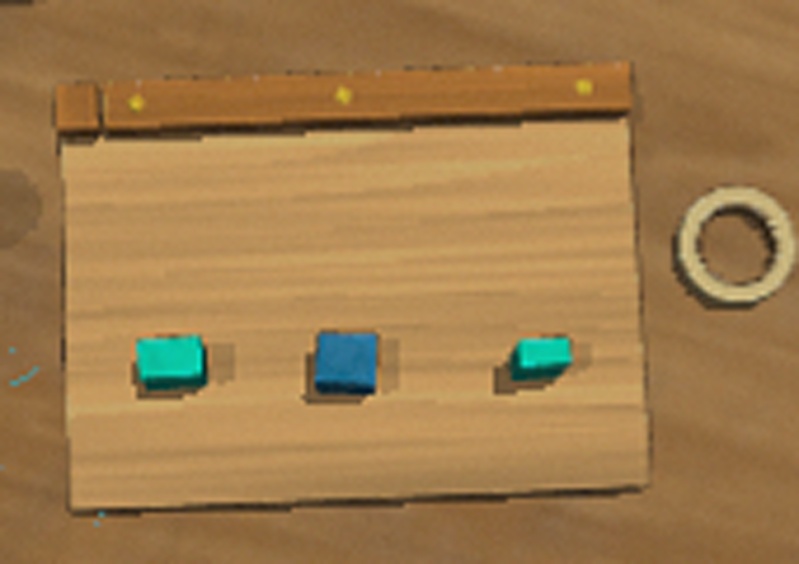

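The crop confirms the layout: the fence foot runs from crop (62,141) to (630,121), and the slab top is at about (541,352), slightly turned. I'll move above it with the fingers shut and look through the wrist camera.

The manual's scale: shifts go in shares of 1000 mm and turns go in shares of pi rad. Converting my numbers, 397 mm / 1000 = 0.397, -358 mm / 1000 = -0.358, 0.283 rad / 3.1416 = 0.0901.

Call:
drive_effector --segments '[0.397,-0.358,0,0,0,0.0901,0,0.397,-0.358,0,0,0,0.0901,0,0.397,-0.358,0,0,0,0.0901,0,0.397,-0.358,0,0,0,0.0901,0,0.397,-0.358,0,0,0,0.0901,0,0.397,-0.358,0,0,0,0.0901,0,0.397,-0.358,0,0,0,0.0901,0,0.397,-0.358,0,0,0,0.0901,0,0.397,-0.358,0,0,0,0.0901,0,0.397,-0.358,0,0,0,0.0901,0,0.397,-0.358,0,0,0,0.0901,0,0.397,-0.358,0,0,0,0.0901,0,0.397,-0.358,0,0,0,0.0901,0,0.397,-0.358,0,0,0,0.0901,0,0.397,-0.358,0,0,0,0.0901,0,0.397,-0.358,0,0,0,0.0901,0,0.397,-0.358,0,0,0,0.0901,0,0.397,-0.358,0,0,0,0.0901,0]'

```text
t: 1.7
tool_pos: [428.9, -31.5, 253.3]
ee_rot: [0.0, 1.0, 0.021, -0.0]
wrist_force: [0.3, 0.4, -0.1]
gripper_width: 0.002
grasp_force: 0.0
```

```bash
python3 - <<'E'
from h import *
s=status.sense();c=cams.camera("wrist");cv2.imwrite("pics/w1.png",c["color"][:,:,::-1])
A=q2R(s["ee_rot"]);print(s["t"],s["tool_pos"],A.round(3));print(c["tool_from_camera"])
E
```

```text
1.7 [428.90149447 -31.46840426 253.27375845] [[ 0.999  0.042 -0.   ]
 [ 0.042 -0.999 -0.   ]
 [-0.     0.    -1.   ]]
[[ 1.27413125e-03 -9.57676533e-01 -2.87843769e-01  7.45257978e+01]
 [ 9.99999177e-01  1.17719113e-03  5.09866470e-04 -1.24144688e+00]
 [-1.49440021e-04 -2.87844182e-01  9.57677244e-01 -1.20389683e+02]
 [ 0.00000000e+00  0.00000000e+00  0.00000000e+00  1.00000000e+00]]
```

View pics/w1.png

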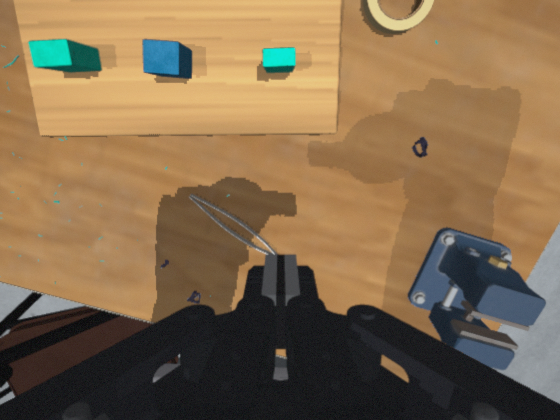

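The wrist view shows the slab top at about (279,56), with a sliver of its near face below it. The board's near edge runs along row ~134 from column 40 to 336.

```bash
python3 - <<'E'
from h import *
s=status.sense();c=cams.camera("wrist");im=c["color"]
h=cv2.cvtColor(im,cv2.COLOR_RGB2HSV)
m=cv2.inRange(h,(75,90,60),(95,255,255));m[:,:200]=0;m[:,340:]=0;m[120:]=0
print(im[40:78:2,279].tolist())
ys,xs=np.nonzero(m);print(xs.min(),xs.max(),ys.min(),ys.max())
# bright top only
t=m&cv2.inRange(im[:,:,1],175,255)
for mm in(m,t):
    k=max(cv2.findContours(mm,cv2.RETR_EXTERNAL,cv2.CHAIN_APPROX_NONE)[0],key=cv2.contourArea)
    b=cv2.boxPoints(cv2.minAreaRect(k));print(b.round(1).tolist());print(ray(c,b,78,s).round(1).tolist())
g=cv2.GaussianBlur(cv2.cvtColor(im,cv2.COLOR_RGB2GRAY),(3,3),0).astype(int)
e=[]
for x in range(60,330,5):
    d=g[122:150,x];e.append((x,122+np.argmin(np.diff(d))))
P=ray(c,e,18,s);f=np.polyfit(P[:,1],P[:,0],1)
r=P[:,0]-np.polyval(f,P[:,1]);k=abs(r)<2;f=np.polyfit(P[k,1],P[k,0],1);print("near edge",f,k.sum(),np.polyval(f,-28))
c=cams.camera("top")
k=[(218.2,185),(339,180.7),(342.9,258.8),(220.1,263.7)]
print(ray(c,k,18).round(1))
E
```

```text
[[218, 174, 113], [214, 166, 108], [211, 165, 108], [214, 168, 111], [77, 182, 157], [10, 232, 219], [10, 232, 217], [10, 232, 210], [10, 233, 213], [10, 233, 216], [10, 233, 216], [10, 233, 215], [10, 230, 205], [10, 156, 134], [10, 74, 64], [17, 77, 66], [61, 82, 65], [137, 109, 74], [142, 113, 77]]
263 295 48 72
[[263.0, 48.0], [295.0, 48.0], [295.0, 72.0], [263.0, 72.0]]
[[544.2, -11.9, 78.0], [545.3, -36.8, 78.0], [527.8, -37.8, 78.0], [526.7, -12.4, 78.0]]
[[263.0, 48.0], [295.0, 48.0], [295.0, 66.0], [263.0, 66.0]]
[[544.2, -11.9, 78.0], [545.3, -36.8, 78.0], [532.2, -37.5, 78.0], [531.1, -12.3, 78.0]]
near edge [-5.13607572e-02  4.74160013e+02] 54 475.5981143042775
[[651.8 220.1  18. ]
 [665.1 -79.8  18. ]
 [471.5 -86.3  18. ]
 [457.6 210.   18. ]]
```

The slab top's centre is at about (538,-25), its near face at x≈531, with its yaw nearly the same as the board's (0.045). The fence is at x≈670, about 125 mm past the far face, which agrees with the given range. I'll descend behind it.

Converted, 165 mm / 1000 = 0.165, 150 mm / 1000 = 0.15.

Call:
drive_effector --segments '[0.04,-0.0025,0,0,0,0,0,0.061,-0.0025,0.04,0,0,0,0,0.061,-0.0025,0.08,0,0,0,0,0.061,-0.0025,0.12,0,0,0,0,0.061,-0.0025,0.15,0,0,0,0,0.061,-0.0025,0.165,0,0,0,0,0.061,-0.0025,0.165,0,0,0,0,0.061,-0.0025,0.165,0,0,0,0]'

```text
t: 2.52
tool_pos: [489.7, -25.6, 87.9]
ee_rot: [-0.0, 1.0, 0.022, -0.001]
wrist_force: [0.2, -0.7, -0.1]
gripper_width: 0.004
grasp_force: 0.0
```

```bash
python3 - <<'E'
from h import *
s=status.sense();c=cams.camera("wrist");cv2.imwrite("pics/w2.png",c["color"][:,:,::-1])
print(s["tool_pos"])
E
```

```text
[489.72440171 -25.56160686  87.87260765]
```

View pics/w2.png

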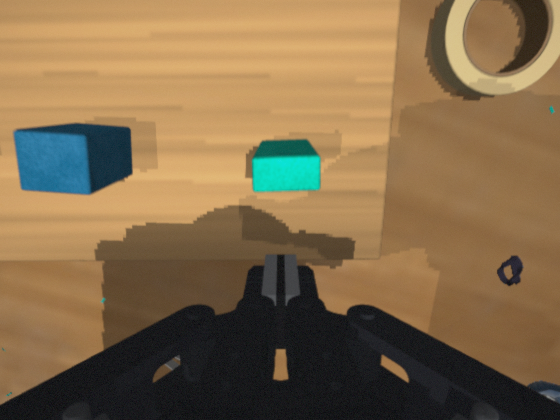

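The slab's top face is at (253–320, 163–191), centred on column 286, and the fingertips are on column 281. So I'll shift 2 mm to the right and push slowly.

Converted, 47 mm / 1000 = 0.047, 45 mm / 1000 = 0.045.

Call:
drive_effector --segments '[0.012,0.002,0,0,0,0,0,0.024,0.002,0,0,0,0,0,0.027,0.002,0,0,0,0,0,0.03,0.002,0,0,0,0,0,0.033,0.002,0,0,0,0,0,0.036,0.002,0,0,0,0,0,0.039,0.002,0,0,0,0,0,0.041,0.002,0,0,0,0,0,0.043,0.002,0,0,0,0,0,0.045,0.002,0,0,0,0,0,0.047,0.002,0,0,0,0,0,0.047,0.002,0,0,0,0,0,0.047,0.002,0,0,0,0,0]'

```text
t: 3.65
tool_pos: [537.5, -24.9, 88.2]
ee_rot: [-0.0, 1.0, 0.022, -0.0]
wrist_force: [0.0, -0.5, 0.3]
gripper_width: -0.003
grasp_force: 0.0
```

```bash
python3 - <<'E'
from h import *
s=status.sense();c=cams.camera("wrist");cv2.imwrite("pics/w3.png",c["color"][:,:,::-1])
print(s["tool_pos"])
E
```

```text
[537.5277741  -24.92708766  88.22933703]
```

View pics/w3.png

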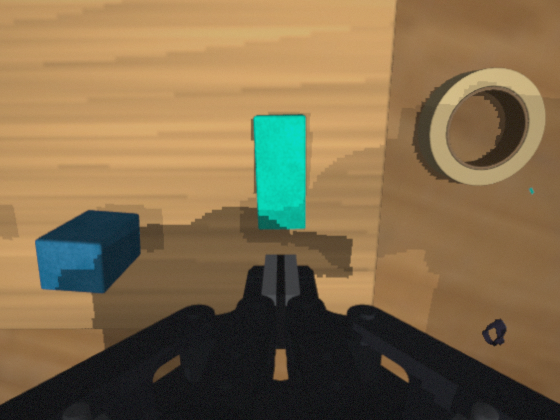

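The slab has fallen onto its broad face, spanning (253–306, 114–230), nearly square to the tool. The blue block hasn't moved. Next I'll measure it.

```bash
cat >m.py <<'E'
from h import *
s=status.sense();c=cams.camera("wrist");im=c["color"]
m=cv2.inRange(cv2.cvtColor(im,cv2.COLOR_RGB2HSV),(75,90,60),(95,255,255));m[:,:200]=0;m[:,360:]=0
k=max(cv2.findContours(m,cv2.RETR_EXTERNAL,cv2.CHAIN_APPROX_NONE)[0],key=cv2.contourArea).reshape(-1,2)
P=ray(c,k,32,s)[:,:2]
r=cv2.minAreaRect(P.astype(np.float32));b=cv2.boxPoints(r)
b=b[np.argsort(b[:,0])];near=b[:2].mean(0);far=b[2:].mean(0);d=far-near
A=q2R(s["ee_rot"])
print("tcp",s["tool_pos"].round(1),"near",near.round(1),"far",far.round(1),"size",r[1],"yaw",np.arctan2(d[1],d[0]).round(3),"toolyaw",np.arctan2(A[1,0],A[0,0]).round(3))
fe=670.6-.051*(far[1]+28);print("fence x at far",fe,"gap",fe-far[0])
print("near in tool",(A.T@(np.r_[near,32]-s["tool_pos"])).round(1))
E
python3 m.py
```

```text
tcp [537.4 -24.9  88.2] near [547.4 -23.8] far [606.6 -19.9] size (59.37345504760742, 25.65500831604004) yaw 0.066 toolyaw 0.045
fence x at far 670.18463 gap 63.577087
near in tool [10.1 -0.7 56.2]
```

The size checks out at 59×26 mm. Yaw is 0.066 against the board's 0.05, and the gap is about 63.5 mm. I'll back off, lower to 5 mm above the board and push most of the way.

Converted, 53 mm / 1000 = 0.053, 50 mm / 1000 = 0.05.

Call:
drive_effector --segments '[-0.018,-0.001,0,0,0,0,0,-0.018,-0.001,0.02,0,0,0,0,-0.018,-0.001,0.038,0,0,0,0,-0.018,-0.001,0.043,0,0,0,0,-0.018,-0.001,0.043,0,0,0,0,-0.008,-0.001,0.043,0,0,0,0,-0.003,-0.001,0.043,0,0,0,0,0,-0.001,0.043,0,0,0,0,0.005,-0.001,0.043,0,0,0,0,0.01,-0.001,0.043,0,0,0,0,0.015,-0.001,0.043,0,0,0,0,0.02,-0.001,0.043,0,0,0,0,0.025,-0.001,0.043,0,0,0,0,0.03,-0.001,0.043,0,0,0,0,0.035,-0.001,0.043,0,0,0,0,0.04,-0.001,0.043,0,0,0,0,0.045,-0.001,0.043,0,0,0,0,0.05,-0.001,0.043,0,0,0,0,0.053,-0.001,0.043,0,0,0,0,0.053,-0.001,0.043,0,0,0,0]'

```text
t: 5.42
tool_pos: [591.5, -21.5, 45.4]
ee_rot: [0.0, 1.0, 0.022, 0.001]
wrist_force: [0.4, 0.1, -0.8]
gripper_width: 0.003
grasp_force: 0.0
```

```bash
python3 m.py
python3 - <<'E'
from h import *
c=cams.camera("wrist");cv2.imwrite("pics/w4.png",c["color"][:,:,::-1])
E
```

```text
tcp [591.5 -21.5  45.4] near [605.  -21.3] far [664.  -18.5] size (59.09596633911133, 25.649330139160156) yaw 0.046 toolyaw 0.045
fence x at far 670.1173 gap 6.1220093
near in tool [13.4  0.3 13.4]
```

View pics/w4.png

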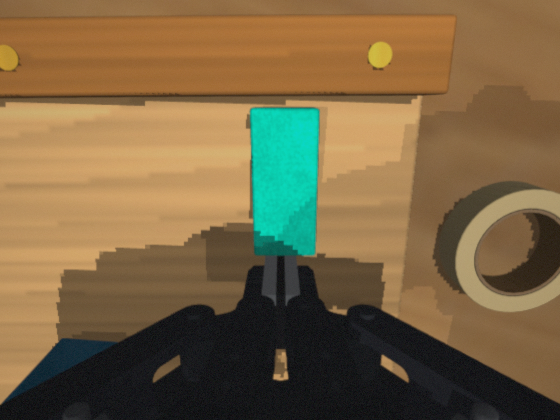

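The slab's far end (row 107) is just short of the fence and square to it. I'll close the remaining gap of about 6 mm gently, watching the force.

Converted, 6 mm / 1000 = 0.006, 5.5 mm / 1000 = 0.0055.

Call:
drive_effector --segments '[0.002,0,0,0,0,0,0,0.004,0,0,0,0,0,0,0.005,0,0,0,0,0,0,0.0055,0,0,0,0,0,0,0.006,0,0,0,0,0,0,0.006,0,0,0,0,0,0]'

```text
t: 6.02
tool_pos: [596.1, -21.3, 45.3]
ee_rot: [0.0, 1.0, 0.022, -0.0]
wrist_force: [-0.9, 0.3, 1.8]
gripper_width: 0.002
grasp_force: 0.4
```

```bash
python3 m.py
```

```text
tcp [596.1 -21.3  45.3] near [609.1 -21.1] far [668.2 -18.4] size (59.14448928833008, 25.738481521606445) yaw 0.046 toolyaw 0.045
fence x at far 670.1094 gap 1.9038086
near in tool [13.   0.3 13.3]
```

Converted, 1.5 mm / 1000 = 0.0015, 1 mm / 1000 = 0.001.

Call:
drive_effector --segments '[0.0005,0,0,0,0,0,0,0.001,0,0,0,0,0,0,0.0015,0,0,0,0,0,0,0.0015,0,0,0,0,0,0,0.0015,0,0,0,0,0,0]'

```text
t: 6.48
tool_pos: [596.2, -21.3, 45.1]
ee_rot: [0.0, 1.0, 0.022, -0.002]
wrist_force: [-5.3, -0.9, 3.6]
gripper_width: 0.001
grasp_force: 2.6
```

```bash
python3 m.py
```

```text
tcp [596.2 -21.3  45.1] near [609.3 -21.2] far [668.3 -18.4] size (59.067874908447266, 25.74005126953125) yaw 0.047 toolyaw 0.045
fence x at far 670.109 gap 1.7937012
near in tool [13.1  0.4 13. ]
```

The tool has stalled with the force rising to 5 N, so the slab is seated against the fence. I'll back straight off, rise and check.

Converted, -120 mm / 1000 = -0.12, -90 mm / 1000 = -0.09.

Call:
drive_effector --segments '[-0.005,0,0,0,0,0,0,-0.025,0,0,0,0,0,0,-0.025,0,-0.03,0,0,0,0,-0.025,0,-0.06,0,0,0,0,-0.025,0,-0.09,0,0,0,0,-0.025,0,-0.12,0,0,0,0,-0.025,0,-0.12,0,0,0,0,-0.025,0,-0.12,0,0,0,0]'

```text
t: 7.2
tool_pos: [575.5, -22.4, 167.8]
ee_rot: [0.0, 1.0, 0.022, 0.004]
wrist_force: [0.1, -0.1, -1.1]
gripper_width: -0.005
grasp_force: 0.0
```

```bash
python3 m.py
python3 - <<'E'
from h import *
c=cams.camera("wrist");cv2.imwrite("pics/w5.png",c["color"][:,:,::-1])
c=cams.camera("side");cv2.imwrite("pics/s5.png",c["color"][:,:,::-1])
E
```

```text
tcp [575.5 -22.4 167.8] near [608.7 -21.4] far [667.8 -18.3] size (59.192893981933594, 25.44858169555664) yaw 0.052 toolyaw 0.045
fence x at far 670.10754 gap 2.265503
near in tool [ 32.2   0.4 136. ]
```

View pics/w5.png

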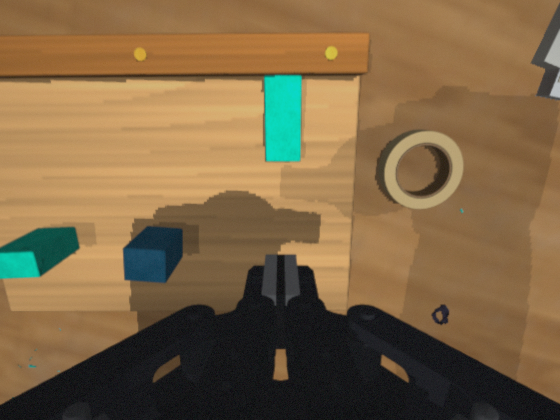

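View pics/s5.png

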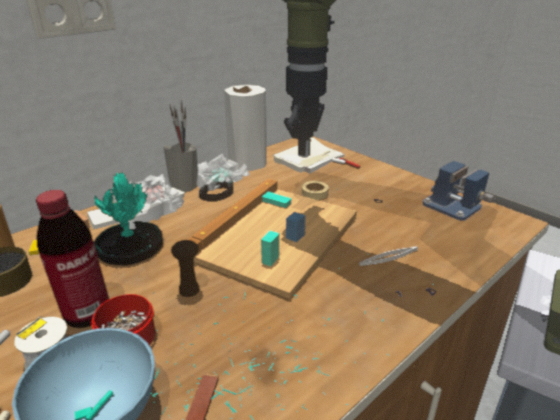

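The slab lies at (283,118), squarely against the fence. The other blocks, the punch and the tape are where they were, and the arm touches nothing.

```bash
python3 -c "from workcell import sign_off;print(sign_off())"
```

```text
the job is handed in; nothing more can be done
None
```

I tipped the slab over towards the fence and pushed it until its end sat squarely against it; the other blocks, punch and tape look unmoved in the pictures, and the job is handed in (no verdict was returned).

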